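# Draw one instrument box from the gravity magazine for the kit tray

### The arm

A 6-joint arm with a two-finger parallel gripper is mounted at the origin on the work surface. World frame = base frame: x ahead of the robot, y to its left, z up, the work surface at z = 0. Lengths are in mm, angles in rad, forces in N, time in s.
With the tool pointing down it reaches from about 350 to 775 mm from the base axis. Payload 7.3 kg.
Tool frame: the origin (TCP) lies midway between the tips of the shut fingers; the grasp point (between the pads) lies 19 mm behind it (bot.tcp_to_grasp is the distance from the TCP to the grasp point, in mm); z points along the fingers, y is the line along which they close (so a half turn about z gives the same grasp; the last joint's range is limited). The gripper opens to 92 mm and grips with 3 to 60 N. Pads are 19 mm wide; open, the fingers measure 130 mm over their backs; the gripper's body (75 mm by 190 mm) begins 47 mm behind the grasp point.
Start: joints at [0.973, 0.342, 1.524, -0, 1.275, -0.146], TCP at [229.196, 472.349, 226.741] pointing down, gripper open.
Joint ranges: [-2.53, 2.53], [-0.77, 2.02], [0.04, 2.7], [-1, 4.14], [0.28, 2.66], [-3.11, 3.11]. Speed limits (rad/s): [2.57, 2.57, 3.14, 3.14, 3.14, 3.14].

### API

Orientations are given as [roll, pitch, yaw] about the fixed x, y, z axes, in that order (R = Rz(yaw) Ry(pitch) Rx(roll)).
In Python, from plant import bot, viewer gives the robot as it stands. The module is installed in compiled form; this text tells all that it offers.
- The arm moves only by the shell command python3 -m handwheel 'ROWS'. ROWS is text: rows parted by semicolons, each of 7 numbers parted by spaces: the shift along the tool's x, y, z scaled (see below), then the turn, a rotation vector about the tool's x, y, z scaled (see below), then the opening, from -1 (shut) to 1 (fully open), so that 0 is half open. In form: tx ty tz rx ry rz gripper; .... A call has 1 to 8 rows; each row is the pose to reach, as a shift and turn from the pose commanded when the call began, along the tool's axes at that moment, turning the shorter way round; what a row does not reach only later rows make up. The controller multiplies each number of a shift by 10 cm and each number of a turn by pi rad. A row lasts 1/12 s, in which the tool goes at most 41.7 mm and 7.16 degrees, less where a joint would pass 70% of its speed; a pose out of reach is approached as far as the arm can. A call with a number of a shift or a turn outside -1 to 1 is refused whole. A call with a gripper value outside its range is refused whole. The fingers move at their own pace and stop on an object; the grip force is fixed at half the most. Time passes only in rows, so rows that repeat a pose let the fingers close. It gives the time, the measured TCP pose, the force, the opening and the grip force at its end, in the units of the state.
- bot.get_obs(): the state, without advancing time (a new reading comes with each control period).
- viewer.capture(name): name is "scene" or "side" or "wrist"; returns a dict with "frame" (400x640x3 uint8, red, green, blue), "fov_y" (degrees; the focal length in pixels is half the picture's height over the tangent of half this angle, whatever the lens; pixels are square), "cx", "cy" (the principal point, pixels), "T" (4x4, takes a point from camera to world coordinates). Camera axes: x right, y down, z forward; pixel columns grow to the right and rows downward; lengths in mm; the calibration is good to about 2 mm. The wrist camera is an equidistant fisheye: a pixel r from the principal point sees the ray r / f radians off the axis. A picture is of the moment at which its call begins. There is no depth.
- bot.close_job(): hands the job in; it is judged then, once.
Trained networks look in a picture, given as the dict that the camera call returned (one of the last four; its "shot" number tells which), for a name from the list of things; names that differ only in an ending like _2 or _b are one class to them, and where a whole thing is asked for, a point or a joint stands for the part that bears it (a point fixed in the world has none). Each returns a list of dicts, best first, with "score" (0 to 1); they miss things now and then, are a little off and sometimes report something else, mostly with a low value. They report only what shows in the picture. A call takes as long as a camera call.
- viewer.recognise(target, picture): "centre" ([column, row] in pixels, amid what is visible of it).
- viewer.cut_out(target, picture): "pixels" (400x640 bool, what is visible of it) and "centre" ([column, row] in pixels, amid what is visible of it).
The state is a dict: "time": time; "joint_positions": joint angles; "dq": joint speeds; "tau": joint torques, N m; "tool_pos": TCP position; "tcp_rot": TCP orientation; "contact_force": force on the tool from outside, world axes, zero at the start; "moment": the same for the moment, N m; "grip_width": finger opening in mm; "finger_force": force on a finger pad.
Only numpy, scipy, OpenCV 4.12 (cv2) and the standard library are available. Lean on these libraries where they do the work, as an engineer would, in place of code of your own. Each camera call takes 0.05 s, during which the arm holds its last target. There are 200 camera calls.

### The job

Raise the magazine's stiff shutter just far enough to let one box out while it still holds back the next, and leave it there. Then draw the bottom box straight out from under the stack, so that the others drop down square in the magazine, and lay it flat, lid up, in the empty compartment of the kit tray, setting it down rather than dropping it. Do not disturb the parts already in the tray or the other things on the bench.

Things in the scene. Friction and masses are not known exactly. Their poses are not given: they have to be found in the camera images.
- magazine: Fixed upright aluminium magazine holding a stack of boxes on a floor 40 mm above the bench. Origin: centre of the base's underside (base plate x -70 to 80, y +-60, 6 mm thick); z up; boxes come out of its front, -x. Column inside 53 mm wide, from the shutter's back at x = -42.5 to x = 46; side sheets 200 mm high, 57 mm over the outsides. Top and rear (between two lips) open.
- outlet (a point): Middle of the outlet at floor level, at the shutter's back: magazine (-42.5, 0, 40) mm, same axes, boxes come out along -x. The floor is only 38 mm wide on a 26 mm wide pedestal and ends at x = -40, flush with the boxes' fronts: fingertips have room below the box at both sides and in front.
- cutout (a point): Middle of the stack's front, at the top of the side cut-outs: magazine (-40, 0, 88) mm. From x = -49 to -8 the side sheets and the gate guides (60 mm over all) begin only at this height; below it the front 32 mm of the bottom box is free at both sides. Above it the shutter, guides and column stand straight up to 200 mm, so a tool must lean towards the front (-x).
- shutter (a joint): Height in m of the shutter's lower edge over the magazine's floor (clear height of the outlet): 0 shut, at most 0.08; starts nearly shut. A steel plate 52 mm wide in the magazine's front that slides straight up; about 10 N to move, friction holds it where it is left.
- shutter_handle (a point): Centre of the shutter's black handle, a bar on the plate's top edge: 50 mm long along the magazine's y, 14 mm thick along its x, 24 mm high, free on both faces; moves with the shutter. 230 mm above the bench when shut, over magazine x = -43.8 mm. The plate (2.5 mm) is below it.
- box1: The bottom box of the stack, the one to be drawn: grey plastic instrument box with a lid (dark seam 8 mm below the top, four screws in the lid), 80 mm (x) by 50 mm (y) by 30 mm high, 65 to 130 g. Origin: centre of its underside, z up through the lid; x along the magazine's x.
- box2: The next box above, same make and size and axes.
- box3: The third box from the bottom, same.
- box4: The top box, same.
- tray: Fixed black kit tray, 128 mm (x) by 248 mm (y), walls 18 mm high and 4 mm thick, floor 4 mm thick, one dividing wall across the middle: two compartments 120 mm (x) by 118 mm (y). Origin: centre of its underside. The compartment on its +y side holds the circuit board and loudspeaker, the one on the -y side is empty.
- tray_empty (a point): Just over the middle of the floor of the tray's empty compartment (tray y = -61 mm, 5 mm above the bench; the floor itself is at 4 mm). Axes as the tray's.
- board: Circuit board 70 x 46 mm, up to 16 mm high with its components, lying in the tray's other compartment. Origin: centre of underside. Leave alone.
- speaker: Small round loudspeaker, 52 mm diameter, 17 mm high, lying in the tray beside the board. Origin: centre of underside. Leave alone.
- cutters: Blue-handled side cutters, about 110 mm long (x, jaws to +x), 65 mm wide, 12 mm high, lying at the back of the bench. Leave alone.
- reel: Reel of solder wire, 54 mm diameter, 40 mm high, standing on end at the back of the bench. Leave alone.

How it is judged:
By the outcome, as a careful person would: the job done as asked, in the order asked, and still so for the second after the job is handed in, with the robot touching nothing.
It also fails if it takes over 54 s, if anything falls off the work surface, if the arm or the gripper's body presses on something with over 40 N, if the wrist force passes 120 N, or if a joint passes its speed limit or range.

## Working session

There is one attempt and no reset: what is moved stays moved. The work goes in short steps, Python scripts to look and compute and a shell command to move; the robot and the scene stay as the last step left them, time stands still between calls to the robot, and variables do not carry over. Pictures are saved under pics/ and viewed, at most 10 in all, crops included, and the job is handed in when it is done.

```bash
mkdir -p pics; ls; cat > h.py <<'E'
import numpy as np, cv2
from plant import bot, viewer
def ray(p,uv):
    f=200/np.tan(np.radians(p["fov_y"]/2)); T=np.array(p["T"])
    d=np.array([(uv[0]-p["cx"])/f,(uv[1]-p["cy"])/f,1.])
    d=T[:3,:3]@d
    return T[:3,3],d/np.linalg.norm(d)
def onz(p,uv,z):
    o,d=ray(p,uv); return o+d*(z-o[2])/d[2]
def tri(obs):
    A=np.zeros((3,3));b=np.zeros(3)
    for p,uv in obs:
        o,d=ray(p,uv);M=np.eye(3)-np.outer(d,d);A+=M;b+=M@o
    return np.linalg.solve(A,b)
def proj(p,X):
    f=200/np.tan(np.radians(p["fov_y"]/2)); T=np.array(p["T"])
    c=T[:3,:3].T@(np.array(X)-T[:3,3]); return np.array([p["cx"]+f*c[0]/c[2],p["cy"]+f*c[1]/c[2]])
def save(p,n): cv2.imwrite("pics/"+n,p["frame"][:,:,::-1])
E
python3 - <<'E'
from h import *
np.set_printoptions(precision=1,suppress=True)
a=viewer.capture("scene");b=viewer.capture("side")
save(a,"a.png");save(b,"b.png")
for p in(a,b): print(p["fov_y"],p["cx"],p["cy"],np.array(p["T"])[:3])
for t in ["magazine","shutter_handle","box1","box4","tray","board","speaker","reel","cutters"]:
    for p in (a,b):
        r=viewer.recognise(t,p); print(t,[(np.array(x["centre"]),round(x["score"],2)) for x in r[:2]])
print(bot.get_obs())
E
```

```text
pics
49.43820989963217 320.8175356151171 198.0198318181189 [[  -0.6    0.6   -0.6 1077.8]
 [   0.8    0.4   -0.5  382.4]
 [  -0.    -0.7   -0.7  708.4]]
42.007916121083795 325.47299350322635 199.8648324222155 [[   1.    -0.     0.   605.5]
 [  -0.    -0.7    0.7 -746. ]
 [   0.    -0.7   -0.7  976.8]]
magazine [(array([438.1, 247.2]), 0.63), (array([276.3, 210.8]), 0.36)]
magazine [(array([281.7, 149.2]), 0.88)]
shutter_handle [(array([435.5, 178.2]), 0.57)]
shutter_handle [(array([276.5, 135.7]), 0.93)]
box1 [(array([459.1, 217.7]), 0.73), (array([460.6, 241.8]), 0.62)]
box1 [(array([289.1, 165.1]), 0.37)]
box4 [(array([459.1, 217.7]), 0.73), (array([460.6, 241.8]), 0.62)]
box4 [(array([289.1, 165.1]), 0.37)]
tray [(array([277.9, 209.3]), 0.57)]
tray [(array([301.3, 293.4]), 0.93)]
board [(array([300.3, 233.5]), 0.61)]
board [(array([319.9, 248.4]), 0.93)]
speaker [(array([285.9, 217. ]), 0.81)]
speaker [(array([314.5, 264.7]), 0.95)]
reel [(array([310.8, 326.1]), 0.96)]
reel [(array([381.7, 196.7]), 0.89), (array([289.3, 163.4]), 0.27)]
cutters [(array([228.5, 271.3]), 0.96)]
cutters [(array([395. , 273.1]), 0.57)]
{'time': 1.0, 'joint_positions': array([ 1. ,  0.3,  1.5,  0. ,  1.3, -0.1]), 'dq': array([-0.,  0.,  0.,  0., -0., -0.]), 'tau': array([  0. , -43.1, -24.4,   0.1,   0. ,   0. ]), 'tool_pos': array([229.2, 472.3, 226.8]), 'tcp_rot': array([3.1, 0. , 2.7]), 'contact_force': array([-0.5, -0.2,  0.1]), 'moment': array([0., 0., 0.]), 'finger_force': 0.0, 'grip_width': 91.87439667724327}
```

View pics/a.png

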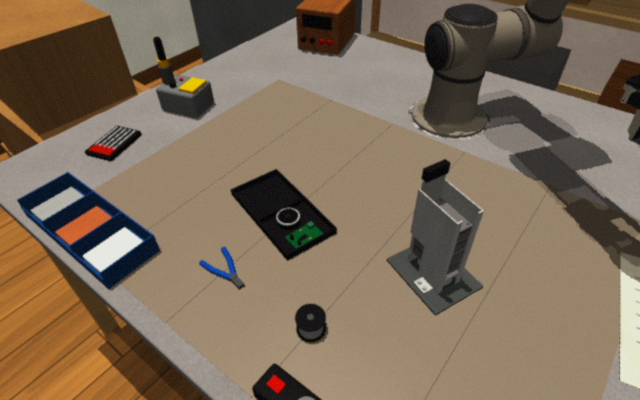

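View pics/b.png

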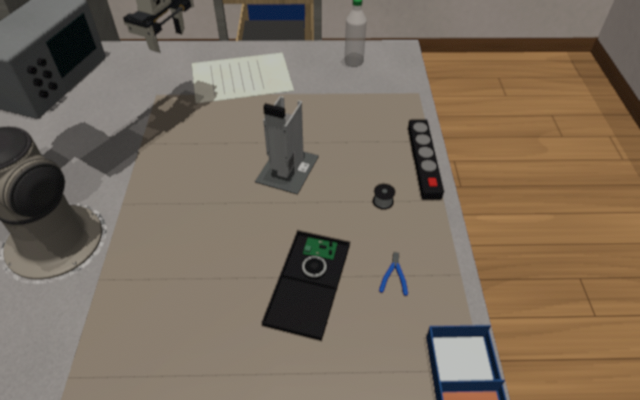

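The scene image shows the magazine at about (440,245) with its front and handle towards the robot, and the tray at (285,212). In the side image the magazine is at (283,150) and the tray at (307,285), with its empty half at the lower left. I'll fit poses by silhouette.

```bash
cat >> h.py <<'E'
def box(x0,x1,y0,y1,z0,z1): return np.array([[x,y,z] for x in(x0,x1) for y in(y0,y1) for z in(z0,z1)],float)
def render(p,parts,x,y,yaw,S=4):
    c,s=np.cos(yaw),np.sin(yaw);R=np.array([[c,-s,0],[s,c,0],[0,0,1]])
    m=np.zeros((400*S,640*S),np.uint8)
    for P in parts:
        q=np.array([proj(p,R@v+[x,y,0]) for v in P])
        q=((q+.5)*S*16).astype(np.int32)
        cv2.fillConvexPoly(m,cv2.convexHull(q),255,shift=4)
    return cv2.resize(m,(640,400),interpolation=cv2.INTER_AREA)/255.
MAG=[box(-70,80,-60,60,0,6),box(-40,46,-13,13,0,40),box(-49,46,-30,30,88,200),box(-8,46,-28.5,28.5,40,200),box(-40,40,-25,25,40,88),box(-51,-37,-25,25,218,242),box(-45,-42.5,-26,26,40,220)]
TRAY=[box(-64,64,-124,124,0,18)]
def fit(views,parts,x0):
    from scipy.optimize import minimize
    def cost(v):
        t=0
        for p,m in views:
            r=render(p,parts,v[0],v[1],v[2]/100); t+=1-np.minimum(r,m).sum()/np.maximum(r,m).sum()
        return t
    best=None
    for k in range(3):
        r=minimize(cost,x0,method="Nelder-Mead",options=dict(initial_simplex=np.array(x0)+np.array([[0,0,0],[12,0,0],[0,12,0],[0,0,15]])*(1 if k%2==0 else -.5),xatol=.05,fatol=1e-5)); x0=r.x
    return r.x,r.fun
E
python3 - <<'E'
from h import *
np.set_printoptions(precision=1,suppress=True)
a=viewer.capture("scene");b=viewer.capture("side")
def mask(names,p):
    m=np.zeros((400,640),bool)
    for n in names:
        r=viewer.cut_out(n,p)
        if r: m|=np.array(r[0]["pixels"]); print(n,r[0]["score"],r[0]["centre"],r[0]["pixels"].sum())
        else: print(n,"none")
    return cv2.morphologyEx(m.astype(np.uint8),cv2.MORPH_CLOSE,np.ones((5,5)))
mm=[(p,mask(["magazine","shutter","shutter_handle"],p)) for p in(a,b)]
tm=[(p,mask(["tray","board","speaker"],p)) for p in(a,b)]
np.savez("m.npz",ma=mm[0][1],mb=mm[1][1],ta=tm[0][1],tb=tm[1][1])
g=onz(b,(288,172),0);t=onz(b,(307,285),10);print(g,t)
for nm,ms,pt,g0 in(("mag",mm,MAG,g),("tray",tm,TRAY,t)):
    best=min((fit(ms,pt,[g0[0],g0[1],y]) for y in ([-30,10] if nm=="mag" else [-40,-10])),key=lambda r:r[1]); print(nm,best)
    for p,m in ms: print(1-np.minimum(r:=render(p,pt,best[0][0],best[0][1],best[0][2]/100),m).sum()/np.maximum(r,m).sum())
    for i,(p,m) in enumerate(ms):
        r=render(p,pt,*best[0][:2],best[0][2]/100)
        f=p["frame"].copy(); cs,_=cv2.findContours((r>.5).astype(np.uint8),0,2)
        c0=np.array(np.mean(np.argwhere(m),0),int); y,x=max(c0[0]-80,0),max(c0[1]-80,0)
        big=cv2.resize(f[y:y+160,x:x+160],None,fx=2.4,fy=2.4,interpolation=2)
        for c in cs: cv2.polylines(big,[((c-[x,y]+.5)*2.4).astype(np.int32)],True,(255,0,0))
        cv2.imwrite(f"{nm}{i}.png",big[:,:,::-1])
ims=[cv2.imread(f) for f in("mag0.png","mag1.png")]
cv2.imwrite("pics/c.png",np.hstack(ims))
cv2.imwrite("pics/d.png",np.hstack([cv2.imread(f) for f in("tray0.png","tray1.png")]))
E
```

```text
magazine 0.98 [435.4, 247.7] 7463
shutter 0.76 [435.4, 179.7] 790
shutter_handle 0.91 [435.2, 177.4] 779
magazine 0.51 [396.4, 277.9] 420
shutter 0.79 [276.3, 134.4] 1160
shutter_handle 0.89 [276.1, 134.4] 1197
tray 0.62 [280.2, 210.5] 4131
board 0.94 [299.9, 233.2] 486
speaker 0.9 [286.0, 216.6] 329
tray 0.88 [299.8, 293.0] 5280
board 0.63 [319.6, 247.5] 493
speaker 0.8 [311.1, 262.1] 379
[539.5 215.5   0. ] [ 589.6 -137.4   10. ]
mag (array([ 535.3,  222.9, -104.2]), np.float64(1.0965268889035125))
0.35691038177987766
0.7396165071236349
tray (array([ 592.2, -125.5,  -28.6]), np.float64(0.0345906328729404))
0.020408019988345738
0.014182612884594659
```

View pics/c.png

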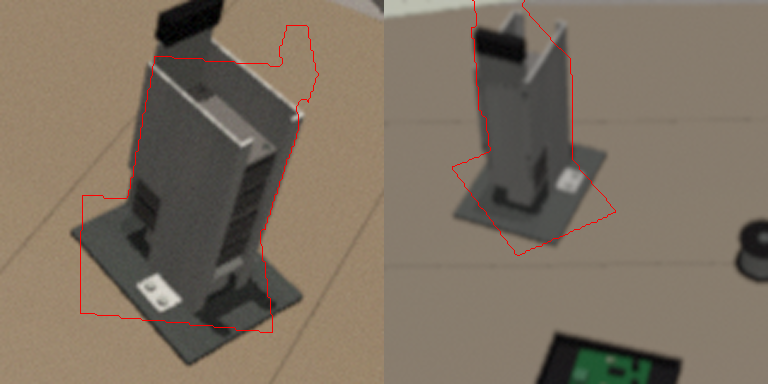

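The tray fit is good, but the side mask took the cutters for the magazine. The front faces the side camera, so its x axis points about +65°. I'll refit from there.

```bash
python3 - <<'E'
from h import *
np.set_printoptions(precision=1,suppress=True)
a=viewer.capture("scene");b=viewer.capture("side")
mm=[]
for p,near in((a,(437,247)),(b,(282,149))):
    m=np.zeros((400,640),bool)
    for n in("magazine","shutter"):
        for r in viewer.cut_out(n,p):
            if np.hypot(*(np.array(r["centre"])-near))<90: m|=r["pixels"]; print(n,r["score"],r["centre"],r["pixels"].sum())
    mm.append((p,cv2.morphologyEx(m.astype(np.uint8),cv2.MORPH_CLOSE,np.ones((5,5)))))
use=[v for v in mm if v[1].sum()>2500]
b0=min((fit(use,MAG,[539,215,y]) for y in(105,130)),key=lambda r:r[1]);print(len(use),b0)
ims=[]
for p,m in mm:
    f=p["frame"];c0=np.array([240,437]) if p is a else np.array([149,282]); y,x=c0-80
    big=cv2.resize(f[y:y+160,x:x+160],None,fx=2.4,fy=2.4,interpolation=2).copy()
    for P in MAG:
        cs,_=cv2.findContours((render(p,[P],*b0[0][:2],b0[0][2]/100)>.5).astype(np.uint8),0,2)
        for c in cs: cv2.polylines(big,[((c-[x,y]+.5)*2.4).astype(np.int32)],True,(255,0,0))
    ims.append(big[:,:,::-1])
cv2.imwrite("pics/e.png",np.hstack(ims))
E
```

```text
magazine 0.76 [436.1, 247.5] 7326
shutter 0.94 [433.8, 179.3] 726
magazine 0.82 [284.3, 149.1] 3556
shutter 0.65 [274.6, 135.0] 1168
2 (array([535. , 224.1, 119.8]), np.float64(0.214458760858108))
```

View pics/e.png

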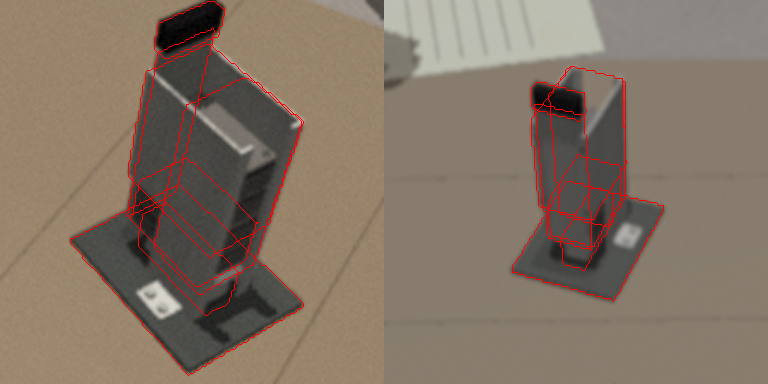

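Both poses now match the pictures: magazine (535.0, 224.1, yaw 1.198), tray (592.2, −125.5, yaw −0.286). Next, a helper for computing moves, then the handle.

```bash
cat >> h.py <<'E'
from scipy.spatial.transform import Rotation as Ro
MP=np.array([535.0,224.1,0]);MY=1.198;TP=np.array([592.2,-125.5,0]);TY=-.286
def M(v): return Ro.from_euler("z",MY).apply(v)+MP
def Tt(v): return Ro.from_euler("z",TY).apply(v)+TP
def pose(yaw,lean,flip=1,closing="lateral"):
    """tool R: heading yaw, lean from vertical (rad); tool y lateral (left*flip)"""
    h=np.array([np.cos(yaw),np.sin(yaw),0]);l=np.array([-h[1],h[0],0])*flip
    z=np.sin(lean)*h-np.cos(lean)*np.array([0,0,1]); return np.column_stack([np.cross(l,z),l,z])
def go(tcp,R):
    o=bot.get_obs();R0=Ro.from_euler("xyz",o["tcp_rot"]).as_matrix()
    d=R0.T@(np.array(tcp)-o["tool_pos"])/100;r=Ro.from_matrix(R0.T@R).as_rotvec()/np.pi
    print("shift",d.round(3),"turn",r.round(4),"pos",o["tool_pos"].round(1),"F",o["contact_force"].round(1),"w",round(o["grip_width"],1),"t",round(o["time"],2))
E
python3 - <<'E'
from h import *
R=pose(MY-np.pi/2,0)  # y along mag x
hp=M([-43.8,0,0]);print(hp,R)
go(hp+[0,0,300],R); go(hp+[0,0,212],R)
o=bot.get_obs();print(Ro.from_euler("xyz",o["tcp_rot"]).as_matrix().round(2))
E
```

```text
[519.04711553 183.3085122    0.        ] [[-0.93131251  0.36422111  0.        ]
 [ 0.36422111  0.93131251 -0.        ]
 [-0.          0.         -1.        ]]
shift [-3.87  -1.335 -0.732] turn [ 0.      0.     -0.0251] pos [229.2 472.4 226.8] F [ 0.1  0.2 -1.3] w 92.3 t 2.0
shift [-3.869 -1.335  0.148] turn [ 0.      0.     -0.0251] pos [229.2 472.4 226.8] F [ 0.1  0.2 -1.3] w 92.3 t 2.0
[[-0.9   0.44  0.  ]
 [ 0.44  0.9   0.  ]
 [-0.    0.   -1.  ]]
```

```bash
H="python3 -m handwheel"
python3 -m handwheel '-0.3 -0.1 -0.7 0 0 -0.025 0; -0.8 -0.3 -0.73 0 0 -0.025 0; -1 -0.35 -0.73 0 0 -0.025 0; -1 -0.35 -0.73 0 0 -0.025 0'
python3 -m handwheel '-1 -0.25 0 0 0 0 0; -1 -0.25 0 0 0 0 0; -1 -0.25 0 0 0 0 0'
python3 -m handwheel '-1 -0.25 0 0 0 0 0; -1 -0.25 0 0 0 0 0; -1 -0.25 0 0 0 0 0'
python3 - <<'E'
from h import *
R=pose(MY-np.pi/2,0)
go(M([-43.8,0,300]),R)
E
```

```text
time: 2.33
tool_pos: [307.1, 395.1, 302.3]
tcp_rot: [3.138, 0.004, 2.766]
contact_force: [-0.2, -0.4, 0.1]
grip_width: 69.7
finger_force: 0.0
time: 2.58
tool_pos: [390.6, 335.1, 299.6]
tcp_rot: [-3.141, 0.001, 2.766]
contact_force: [0.5, -0.1, 0.1]
grip_width: 50.2
finger_force: 0.0
time: 2.83
tool_pos: [474.9, 275.0, 299.1]
tcp_rot: [-3.141, 0.001, 2.766]
contact_force: [-0.3, 0.1, 0.3]
grip_width: 46.2
finger_force: 0.0
shift [-0.748 -0.691 -0.008] turn [-0.0002  0.0003 -0.001 ] pos [474.9 275.  299.1] F [-0.3  0.1  0.3] w 46.2 t 2.83
```

```bash
python3 -m handwheel '-0.4 -0.4 0 0 0 0 0; -0.6 -0.6 0 0 0 0 0; -0.6 -0.6 0 0 0 0 0; -0.6 -0.6 0 0 0 0 0;-0.6 -0.6 0 0 0 0 0'
python3 - <<'E'
from h import *
R=pose(MY-np.pi/2,0)
go(M([-43.8,0,300]),R)
w=viewer.capture("wrist");save(w,"w.png")
f=200/np.tan(np.radians(w["fov_y"]/2));T=np.array(w["T"])
def fray(uv):
    d=np.array([uv[0]-w["cx"],uv[1]-w["cy"]]);r=np.hypot(*d);t=r/f
    v=np.r_[np.sin(t)*d/r,np.cos(t)];v=T[:3,:3]@v;return T[:3,3],v
for r in viewer.cut_out("shutter_handle",w)[:2]:
    o,v=fray(r["centre"]);P=o+v*(240-o[2])/v[2];print(r["score"],r["centre"],r["pixels"].sum(),P,Ro.from_euler("z",-MY).apply(P-MP))
a=viewer.capture("scene");b=viewer.capture("side")
for t in["shutter_handle"]:
    q=[(p,viewer.recognise(t,p)) for p in(a,b)];print([x[1][0] if x[1] else None for x in q])
E
```

```text
time: 3.25
tool_pos: [505.6, 200.3, 299.5]
tcp_rot: [3.141, -0.001, 2.767]
contact_force: [-0.6, 0.4, -0.1]
grip_width: 45.7
finger_force: 0.0
shift [-0.187 -0.109 -0.005] turn [ 0.0001 -0.0003 -0.0004] pos [505.6 200.3 299.5] F [-0.6  0.4 -0.1] w 45.7 t 3.25
0.73 [298.6, 228.7] 1268 [509.45957759 186.9620492  240.        ] [-43.88939898  10.25968928 240.        ]
0.16 [321.7, 322.1] 700 [601.52610649 171.01821925 240.        ] [-25.20551417 -81.29009994 240.        ]
[{'centre': [434.1, 178.0], 'score': 0.95}, {'centre': [275.9, 136.7], 'score': 0.56}]
```

View pics/w.png

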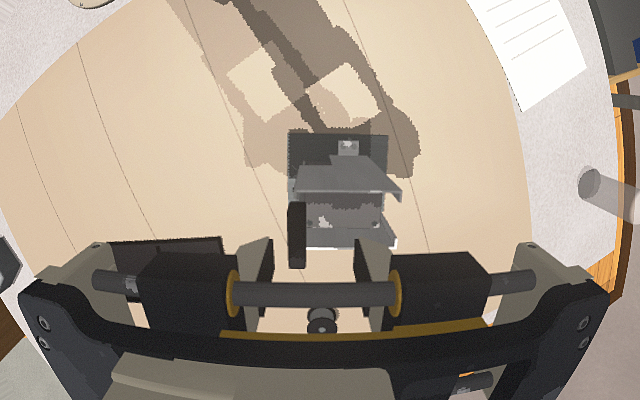

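```bash
python3 -m handwheel '-0.19 -0.11 0 0 0 0 0; -0.19 -0.11 0 0 0 0 0; -0.19 -0.11 0.4 0 0 0 0; -0.19 -0.11 0.4 0 0 0 0;-0.19 -0.11 0.4 0 0 0 0'
cat > hh.py <<'E'
from h import *
from scipy.optimize import minimize
def handle(views):
    """views: (p,mask) -> fitted mag x,y,z of handle centre"""
    def parts(v): return [box(v[0]-7,v[0]+7,v[1]-25,v[1]+25,v[2]-12,v[2]+12)]
    def c(v):
        t=0
        for p,m in views:
            r=render(p,parts(v),MP[0],MP[1],MY);t+=1-np.minimum(r,m).sum()/np.maximum(r,m).sum()
        return t
    r=minimize(c,[-43.8,0,views_z],method="Nelder-Mead",options=dict(initial_simplex=[[-43.8,0,views_z],[-40,0,views_z],[-43.8,4,views_z],[-43.8,0,views_z+6]]));return r.x.round(1),round(r.fun,3)
E
python3 - <<'E'
import hh
from h import *
vs=[]
for n,fn,roi in(("scene","a.png",(415,450,155,190)),("side","b.png",(262,290,95,122))):
    p=viewer.capture(n);g=cv2.imread("pics/"+fn).max(2);m=np.zeros((400,640));x0,x1,y0,y1=roi
    m[y0:y1,x0:x1]=g[y0:y1,x0:x1]<45;print(m.sum());vs.append((p,m))
hh.views_z=232
for v in([vs[0]],[vs[1]],vs): print(hh.handle(v))
go(M([-43.8,0,212]),pose(MY-np.pi/2,0))
E
```

```text
time: 3.97
tool_pos: [518.1, 183.0, 258.5]
tcp_rot: [-3.139, -0.004, 2.769]
contact_force: [0.6, -0.4, 0.8]
grip_width: 45.8
finger_force: 0.0
368.0
203.0
(array([-88. ,  50.6, 178.2]), np.float64(0.065))
(array([-40.6,   4. , 225.1]), np.float64(0.287))
(array([-45.5,   2.3, 229.9]), np.float64(0.487))
shift [ 0.009 -0.004  0.492] turn [0.0003 0.0004 0.    ] pos [520.  183.3 261.2] F [-0.7  0.   0.1] w 45.8 t 4.07
```

```bash
python3 -m handwheel '0 0 0.25 0 0 0 0; 0 0 0.49 0 0 0 0; 0 0 0.49 0 0 0 0; 0 0 0.49 0 0 0 0'
python3 - <<'E'
from h import *
for n,fn,roi in(("scene","a.png",(405,460,145,200)),("side","b.png",(255,297,90,128))):
    p=viewer.capture(n);g=cv2.imread("pics/"+fn).max(2);x0,x1,y0,y1=roi
    m=np.zeros((400,640));m[y0:y1,x0:x1]=g[y0:y1,x0:x1]<48
    best=[]
    for z in np.arange(226,240,.5):
        for x in(-45.3,-43.8,-42.3):
          for y in(-1.5,0,1.5):
            r=render(p,[box(x-7,x+7,y-25,y+25,z-12,z+12)],MP[0],MP[1],MY);best.append((round(1-np.minimum(r,m).sum()/np.maximum(r,m).sum(),3),z,x,y))
    print(n,sorted(best)[:5],m.sum(),r.sum())
go(M([-43.8,0,212]),pose(MY-np.pi/2,0))
E
```

```text
time: 4.4
tool_pos: [519.7, 183.1, 211.7]
tcp_rot: [3.141, 0.0, 2.769]
contact_force: [0.3, -0.3, 0.3]
grip_width: 46.2
finger_force: 0.0
scene [(np.float64(0.178), np.float64(230.0), -45.3, 1.5), (np.float64(0.178), np.float64(230.5), -45.3, 1.5), (np.float64(0.18), np.float64(230.0), -45.3, 0), (np.float64(0.181), np.float64(229.5), -45.3, 0), (np.float64(0.182), np.float64(229.0), -45.3, 1.5)] 379.0 469.52156862745096
side [(np.float64(0.265), np.float64(227.0), -42.3, 0), (np.float64(0.265), np.float64(227.0), -42.3, 1.5), (np.float64(0.265), np.float64(227.5), -42.3, 0), (np.float64(0.265), np.float64(227.5), -42.3, 1.5), (np.float64(0.265), np.float64(228.0), -42.3, 1.5)] 211.0 291.9490196078431
shift [ 0.016 -0.005  0.01 ] turn [ 0.0006  0.0009 -0.0001] pos [520.7 183.2 213.1] F [0.4 0.8 0.1] w 46.1 t 4.5
```

```bash
python3 -m handwheel '0 0 0 0 0 0 -1; 0 0 0 0 0 0 -1; 0 0 0 0 0 0 -1; 0 0 0 0 0 0 -1; 0 0 0 0 0 0 -1;0 0 0 0 0 0 -1;0 0 0 0 0 0 -1'
python3 -m handwheel '0 0 -0.04 0 0 0 -1; 0 0 -0.08 0 0 0 -1;0 0 -0.12 0 0 0 -1;0 0 -0.16 0 0 0 -1;0 0 -0.16 0 0 0 -1'
```

```text
time: 5.08
tool_pos: [518.9, 180.9, 211.0]
tcp_rot: [-3.138, -0.0, 2.768]
contact_force: [-3.0, -8.0, 3.5]
grip_width: 13.8
finger_force: 30.0
time: 5.5
tool_pos: [518.8, 180.9, 225.6]
tcp_rot: [-3.137, -0.002, 2.767]
contact_force: [-1.5, -7.0, -4.1]
grip_width: 13.9
finger_force: 30.0
```

```bash
sed -i 's/MP=np.array(\[535.0,224.1,0\])/MP=np.array([534.2,222.0,0])/' h.py
python3 -m handwheel '0 -0.02 -0.04 0 0 0 -1; 0 -0.02 -0.08 0 0 0 -1;0 -0.02 -0.12 0 0 0 -1;0 -0.02 -0.16 0 0 0 -1;0 -0.02 -0.2 0 0 0 -1;0 -0.02 -0.2 0 0 0 -1;0 -0.02 -0.2 0 0 0 -1'
python3 - <<'E'
from h import *
from scipy.spatial.transform import Rotation
b=viewer.capture("side");save(b,"b2.png")
go([0,0,0],pose(MY-np.pi/2,0))
f=cv2.resize(b["frame"][90:210,240:340],None,fx=5,fy=5,interpolation=2).copy()
for z,c in((110-40+0,(255,0,0)),(75,(0,255,0)),(80,(0,0,255))):
    q=[tuple(int(v) for v in (proj(b,M([-45,y,z]))+.5-[240,90])*5) for y in(-26,26)];cv2.line(f,*q,c,1)
cv2.imwrite("pics/f.png",f[:,:,::-1])
E
```

```text
time: 6.08
tool_pos: [518.9, 180.9, 247.6]
tcp_rot: [3.141, 0.001, 2.768]
contact_force: [1.5, -0.3, -2.9]
grip_width: 13.7
finger_force: 30.0
shift [ 4.175 -3.577  2.47 ] turn [ 0.0001  0.0003 -0.0001] pos [518.9 180.9 247.6] F [ 0.4 -0.7 -1.4] w 14.4 t 6.13
```

View pics/f.png

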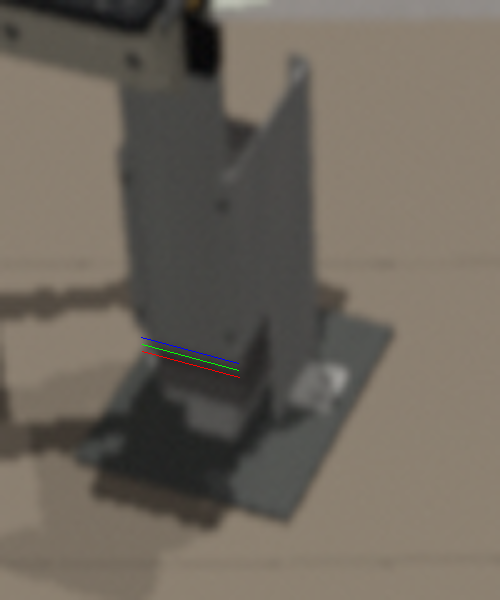

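The crop shows the raised shutter plate. Its lower edge is near the drawn lines around (190,355) but in shadow, so I'll read a brightness profile instead.

```bash
python3 - <<'E'
from h import *
p=viewer.capture("side")
from scipy.ndimage import map_coordinates as mc
def prof(im,p):
    g=im.astype(float).mean(2);
    out=[]
    for z in range(40,112,3):
        v=[]
        for y in range(-14,19,4):
            q=proj(p,M([-44,y,z]));v.append(mc(g,[[q[1]],[q[0]]],order=1)[0])
        out.append((z,round(float(np.mean(v)),1)))
    return out
print(prof(cv2.imread("pics/b.png"),p));print(prof(p["frame"],p))
go([0,0,0],pose(0,0))
E
```

```text
[(40, 68.4), (43, 73.1), (46, 76.3), (49, 77.4), (52, 77.7), (55, 77.7), (58, 77.9), (61, 77.7), (64, 77.9), (67, 77.9), (70, 77.8), (73, 77.9), (76, 78.1), (79, 78.0), (82, 78.1), (85, 78.2), (88, 78.5), (91, 78.4), (94, 78.5), (97, 78.5), (100, 78.5), (103, 78.4), (106, 78.2), (109, 78.2)]
[(40, 68.5), (43, 69.3), (46, 65.6), (49, 58.2), (52, 52.0), (55, 49.3), (58, 48.9), (61, 48.9), (64, 47.5), (67, 45.9), (70, 46.7), (73, 52.2), (76, 58.9), (79, 64.8), (82, 68.6), (85, 69.9), (88, 70.1), (91, 70.1), (94, 70.2), (97, 70.2), (100, 70.2), (103, 70.2), (106, 70.4), (109, 70.4)]
shift [ 4.175 -3.577  2.47 ] turn [ 1.000e-04  3.000e-04 -1.188e-01] pos [518.9 180.9 247.6] F [ 1.9 -0.2 -1.1] w 13.8 t 6.18
```

Brightness edge puts the shutter's lower edge at about z 76, i.e. open 36–37 mm: good. I'll release, rise, and look at the joints, since the leaned grasp needs a reachable configuration.

```bash
python3 -c "
from h import *
o=bot.get_obs();print(o['joint_positions'].round(4),o['tool_pos'],o['tcp_rot'])"
python3 -m handwheel '0 0 0 0 0 0 0;0 0 0 0 0 0 0;0 0 0 0 0 0 0;0 0 -0.3 0 0 0 0; 0 0 -0.7 0 0 0 0;0 0 -0.7 0 0 0 0'
python3 -m handwheel '0 -0.4 0 0 -0.04 -0.04 0.4; 0 -0.8 0 0.05 -0.08 -0.08 0.4; 0 -0.9 0 0.1 -0.08 -0.12 0.4; 0 -0.9 0 0.1 -0.08 -0.12 0.4'
python3 -c "
from h import *
o=bot.get_obs();print(o['joint_positions'].round(4),o['tool_pos'],o['tcp_rot'].round(4))"
```

```text
[ 1.9610e-01  3.7150e-01  1.4212e+00 -2.0000e-04  1.3477e+00 -1.0015e+00] [518.86943729 180.89655089 247.5573887 ] [3.14113071e+00 1.00723423e-03 2.76841071e+00]
time: 6.68
tool_pos: [521.0, 181.6, 324.3]
tcp_rot: [3.135, 0.01, 2.769]
contact_force: [0.7, 0.5, 2.0]
grip_width: 44.8
finger_force: 0.0
time: 7.02
tool_pos: [485.2, 94.4, 318.3]
tcp_rot: [-2.851, 0.184, 3.12]
contact_force: [-0.1, 0.1, -0.6]
grip_width: 63.4
finger_force: 0.0
[ 0.2456  0.1894  1.5301 -0.3386  1.3366 -1.2115] [485.18667565  94.40841136 318.30122053] [-2.8505  0.1843  3.1201]
```

```bash
cat > kin.py <<'E'
from h import *
from scipy.optimize import least_squares
LO=np.array([-2.53,-.77,.04,-1,.28,-3.11]);HI=np.array([2.53,2.02,2.7,4.14,2.66,3.11])
def rz(a): return Ro.from_euler("z",a).as_matrix()
def ry(a): return Ro.from_euler("y",a).as_matrix()
def rot(q,s=1): return rz(q[0])@ry(q[1]+q[2])@rz(s*q[3])@ry(q[4])@rz(q[5]-np.pi/2)
def fk(q,k):
    A=rz(q[0]);z=lambda L:np.array([0,0,L])
    p=A@(np.array([0,k[0],k[1]])+ry(q[1])@z(k[2])+ry(q[1]+q[2])@np.array([k[4],0,k[3]]))
    R=rot(q);return p+R@z(k[5]),R
S=[([.973,.342,1.524,0,1.275,-.146],[229.196,472.349,226.741],None),
([.1961,.3715,1.4212,-.0002,1.3477,-1.0015],[518.869,180.897,247.557],[3.14113,.001007,2.76841]),
([.2456,.1894,1.5301,-.3386,1.3366,-1.2115],[485.187,94.408,318.301],[-2.8505,.1843,3.1201])]
E
python3 - <<'E'
from kin import *
for q,p,e in S[1:]:
    for s in(1,-1): print(s,Ro.from_matrix(rot(q,s).T@Ro.from_euler("xyz",e).as_matrix()).as_rotvec().round(3))
f=lambda k:np.concatenate([fk(q,k)[0]-p for q,p,e in S]+[np.array([k[4]])*.01])
r=least_squares(f,[76,300,400,400,0,250]);print(r.x.round(1),r.fun.round(1))
E
```

```text
1 [ 0.    -0.    -3.142]
-1 [0.000e+00 1.000e-03 3.142e+00]
1 [0.    0.    3.142]
-1 [0.34  0.906 2.826]
[ 76.4 223.7 506.2 379.7  47.2 318.2] [ 0.   0.   0.  -0.  -0.   0.  -0.  -0.  -0.   0.5]
```

```bash
sed -i 's/rz(q\[5\]-np.pi/rz(q[5]+np.pi/' kin.py; cat >> kin.py <<'E'
K=[76.4,223.7,506.2,379.7,47.2,318.2]
def ik(p,R,q0):
    f=lambda q:(lambda t:np.concatenate([(t[0]-p)/100,Ro.from_matrix(t[1].T@R).as_rotvec()]))(fk(q,K))
    r=least_squares(f,np.clip(q0,LO+.01,HI-.01),bounds=(LO,HI));return r.x,np.abs(r.fun).max()
def sols(p,R):
    rng=np.random.default_rng(0);out=[]
    for _ in range(25):
        q,e=ik(p,R,rng.uniform(LO,HI))
        if e<1e-3 and not any(np.abs(q-o).max()<.02 for o in out): out.append(q)
    return out
def tgt(g,yaw,lean,flip):
    R=pose(yaw,lean,flip);return np.array(g)+19*R[:,2],R
E
python3 - <<'E'
from kin import *
np.set_printoptions(precision=2,suppress=True)
tc=Tt([-31,-61,4+21])
for lean in(60,65,70):
  for fl in(1,-1):
    for n,g,y in(("pre",M([-120,0,61]),MY),("mag",M([-29,0,61]),MY),("tray",tc,TY),("trayL",tc,TY+.8)):
        print(lean,fl,n,[ (q,round(np.min(np.r_[q-LO,HI-q]),2)) for q in sols(*tgt(g,y,np.radians(lean),fl))])
E
```

```text
60 1 pre [(array([-0.5 ,  0.77,  2.1 ,  1.29,  1.1 ,  1.88]), np.float64(0.6))]
60 1 mag [(array([-0.29,  0.77,  2.06,  1.48,  1.05,  1.93]), np.float64(0.64))]
60 1 tray [(array([-0.58,  0.88,  2.36,  2.86,  1.14,  1.54]), np.float64(0.34))]
60 1 trayL [(array([-0.93,  0.86,  2.03,  1.55,  1.03,  1.87]), np.float64(0.67))]
60 -1 pre [(array([-0.5 ,  0.77,  2.1 ,  1.29,  1.1 , -1.26]), np.float64(0.6))]
60 -1 mag [(array([-0.29,  0.77,  2.06,  1.48,  1.05, -1.21]), np.float64(0.64))]
60 -1 tray [(array([-0.58,  0.88,  2.36,  2.86,  1.14, -1.6 ]), np.float64(0.34))]
60 -1 trayL [(array([-0.93,  0.86,  2.03,  1.55,  1.03, -1.28]), np.float64(0.67))]
65 1 pre [(array([-0.53,  0.82,  2.09,  1.31,  1.18,  1.81]), np.float64(0.61))]
65 1 mag [(array([-0.31,  0.83,  2.06,  1.51,  1.13,  1.85]), np.float64(0.64))]
65 1 tray [(array([-0.59,  0.96,  2.38,  2.86,  1.33,  1.51]), np.float64(0.32))]
65 1 trayL [(array([-0.96,  0.91,  2.03,  1.57,  1.12,  1.79]), np.float64(0.67))]
65 -1 pre [(array([-0.53,  0.82,  2.09,  1.31,  1.18, -1.33]), np.float64(0.61))]
65 -1 mag [(array([-0.31,  0.83,  2
[... 171 characters left out ...]
  1.57,  1.12, -1.35]), np.float64(0.67))]
70 1 pre [(array([-0.56,  0.88,  2.09,  1.33,  1.26,  1.75]), np.float64(0.61))]
70 1 mag [(array([-0.34,  0.88,  2.06,  1.53,  1.22,  1.78]), np.float64(0.64))]
70 1 tray [(array([-0.6 ,  1.05,  2.39,  2.85,  1.51,  1.48]), np.float64(0.31))]
70 1 trayL [(array([-0.98,  0.97,  2.02,  1.59,  1.21,  1.73]), np.float64(0.68))]
70 -1 pre [(array([-0.56,  0.88,  2.09,  1.33,  1.26, -1.39]), np.float64(0.61))]
70 -1 mag [(array([-0.34,  0.88,  2.06,  1.53,  1.22, -1.36]), np.float64(0.64))]
70 -1 tray [(array([-0.6 ,  1.05,  2.39,  2.85,  1.51, -1.66]), np.float64(0.31))]
70 -1 trayL [(array([-0.98,  0.97,  2.02,  1.59,  1.21, -1.41]), np.float64(0.68))]
```

```bash
python3 - <<'E'
from kin import *
np.set_printoptions(precision=3,suppress=True)
go(*tgt(M([-120,0,61]),MY,np.radians(65),-1)); go(*tgt(M([-140,0,160]),MY,np.radians(65),-1))
p=viewer.capture("side")
for yaw in(TY+np.pi/2,): print(sols(*tgt(Tt([0,-61-31,25]),yaw,np.radians(65),-1)))
q=bot.get_obs()["joint_positions"];print(q)
E
```

```text
shift [0.379 1.062 2.426] turn [-0.353  0.366  0.541] pos [485.2  94.4 318.3] F [-0.1  0.1 -0.6] w 63.4 t 7.02
shift [0.265 0.599 1.535] turn [-0.353  0.366  0.541] pos [485.2  94.4 318.3] F [-0.1  0.1 -0.6] w 63.4 t 7.02
[array([-0.881,  1.089,  1.288,  0.85 ,  1.617, -0.96 ])]
[ 0.253  0.192  1.53  -0.342  1.337 -1.211]
```

```bash
cat >> kin.py <<'E'
def jpath(q0,q1,nseg,per,mults=2):
    for s in range(nseg):
        pa,Ra=fk(q0+(q1-q0)*s/nseg,K)
        for i in range(1,per+1):
            p,R=fk(q0+(q1-q0)*(s+i/per)/nseg,K)
            d=Ra.T@(p-pa)/100;t=Ro.from_matrix(Ra.T@R).as_rotvec()
            print(s,d.round(2),(t/np.pi).round(3),"world",p.round(0),"deg",round(np.degrees(np.linalg.norm(t))))
E
python3 - <<'E'
from kin import *
np.set_printoptions(suppress=True)
q0=bot.get_obs()["joint_positions"]
q1,e=ik(*tgt(M([-140,0,130]),MY,np.radians(65),-1),np.array([-.53,.8,2.1,1.3,1.2,-1.3]));print(q1.round(2),e)
jpath(q0,q1,4,2)
E
```

```text
[-0.58  0.65  2.09  1.21  1.25 -1.16] 6.8212102632969615e-15
0 [0.4  0.2  0.59] [-0.042  0.063  0.039] world [457. 100. 249.] deg 15
0 [0.75 0.43 0.99] [-0.086  0.122  0.088] world [431. 110. 198.] deg 31
1 [0.18 0.08 0.38] [-0.049  0.054  0.056] world [411. 125. 162.] deg 16
1 [0.27 0.21 0.61] [-0.1    0.103  0.118] world [404. 141. 141.] deg 33
2 [-0.03  0.11  0.13] [-0.056  0.044  0.066] world [410. 152. 131.] deg 17
2 [-0.17  0.24  0.12] [-0.116  0.082  0.135] world [429. 153. 127.] deg 35
3 [-0.17  0.24 -0.12] [-0.064  0.034  0.071] world [458. 139. 125.] deg 18
3 [-0.46  0.48 -0.36] [-0.13   0.064  0.143] world [489. 108. 122.] deg 37
```

```bash
cat >> kin.py <<'E'
def track(P,Rs,q):
    "P,Rs waypoints, first is the current pose; prints calls of two rows"
    for i in range(1,len(P)):
        pa,Ra=P[i-1],Rs[i-1]; rv=Ro.from_matrix(Ra.T@Rs[i]).as_rotvec()
        for f in(.25,.5,.75,1):
            q,e=ik(pa+f*(P[i]-pa),Ra@Ro.from_rotvec(f*rv).as_matrix(),q)
            if e>1e-3: print("IK FAIL",i,f,e)
        print(i,(Ra.T@(P[i]-pa)/100).round(2),(rv/np.pi).round(3),"deg",round(np.degrees(np.linalg.norm(rv))),"q",q.round(2))
E
python3 - <<'E'
from kin import *
np.set_printoptions(suppress=True)
o=bot.get_obs();q0=o["joint_positions"]
pf,Rf=tgt(M([-140,0,130]),MY,np.radians(65),-1)
q1,e=ik(pf,Rf,np.array([-.53,.8,2.1,1.3,1.2,-1.3]))
Rs=[fk(q0+(q1-q0)*f,K)[1] for f in(0,.25,.5,.75,1)]
P=[o["tool_pos"],np.array([450,60,300]),np.array([425,30,270]),np.array([430,30,230]),np.array([455,60,180])]
track(P,Rs,q0)
E
```

```text
1 [ 0.37 -0.33  0.21] [-0.086  0.122  0.088] deg 31 q [-0.06  0.25  1.46  0.03  1.59 -1.29]
2 [ 0.09 -0.36  0.32] [-0.1    0.103  0.118] deg 33 q [-0.37  0.33  1.55  0.34  1.69 -1.22]
3 [-0.23 -0.03  0.33] [-0.116  0.082  0.135] deg 35 q [-0.6   0.42  1.75  0.65  1.61 -1.09]
4 [-0.26  0.22  0.53] [-0.13   0.064  0.143] deg 37 q [-0.73  0.51  2.1   1.05  1.37 -1.06]
```

```bash
python3 -m handwheel '0.37 -0.33 0.21 -0.086 0.122 0.088 0.5;0.37 -0.33 0.21 -0.086 0.122 0.088 0.5;0.37 -0.33 0.21 -0.086 0.122 0.088 0.5;0.37 -0.33 0.21 -0.086 0.122 0.088 0.5;0.37 -0.33 0.21 -0.086 0.122 0.088 0.5;0.37 -0.33 0.21 -0.086 0.122 0.088 0.5'
python3 -m handwheel '0.09 -0.36 0.32 -0.1 0.103 0.118 0.5;0.09 -0.36 0.32 -0.1 0.103 0.118 0.5;0.09 -0.36 0.32 -0.1 0.103 0.118 0.5;0.09 -0.36 0.32 -0.1 0.103 0.118 0.5;0.09 -0.36 0.32 -0.1 0.103 0.118 0.5;0.09 -0.36 0.32 -0.1 0.103 0.118 0.5'
python3 -m handwheel '-0.23 -0.03 0.33 -0.116 0.082 0.135 0.5;-0.23 -0.03 0.33 -0.116 0.082 0.135 0.5;-0.23 -0.03 0.33 -0.116 0.082 0.135 0.5;-0.23 -0.03 0.33 -0.116 0.082 0.135 0.5;-0.23 -0.03 0.33 -0.116 0.082 0.135 0.5;-0.23 -0.03 0.33 -0.116 0.082 0.135 0.5'
python3 -m handwheel '-0.26 0.22 0.53 -0.13 0.064 0.143 0.5;-0.26 0.22 0.53 -0.13 0.064 0.143 0.5;-0.26 0.22 0.53 -0.13 0.064 0.143 0.5;-0.26 0.22 0.53 -0.13 0.064 0.143 0.5;-0.26 0.22 0.53 -0.13 0.064 0.143 0.5;-0.26 0.22 0.53 -0.13 0.064 0.143 0.5;-0.26 0.22 0.53 -0.13 0.064 0.143 0.5'
python3 - <<'E'
from kin import *
o=bot.get_obs();print(o["joint_positions"].round(2))
go(*tgt(M([-120,0,62]),MY,np.radians(65),-1))
go(*tgt(M([-29,0,62]),MY,np.radians(65),-1))
E
```

```text
time: 7.57
tool_pos: [451.9, 59.2, 299.0]
tcp_rot: [-3.136, -0.161, 2.788]
contact_force: [0.0, -0.2, -0.5]
grip_width: 69.0
finger_force: 0.0
time: 8.07
tool_pos: [425.2, 30.1, 268.5]
tcp_rot: [2.95, -0.521, 2.431]
contact_force: [0.7, 0.1, -0.1]
grip_width: 68.9
finger_force: 0.0
time: 8.57
tool_pos: [429.1, 31.3, 228.6]
tcp_rot: [2.882, -0.872, 1.971]
contact_force: [-0.6, -1.0, 0.1]
grip_width: 68.8
finger_force: 0.0
time: 9.15
tool_pos: [454.7, 62.3, 180.4]
tcp_rot: [-3.141, -1.142, 1.194]
contact_force: [-0.2, 0.2, 0.3]
grip_width: 68.6
finger_force: 0.0
[-0.73  0.51  2.1   1.06  1.37 -1.07]
shift [-0.838  0.156  1.206] turn [ 0.0009 -0.0025 -0.0006] pos [454.7  62.3 180.4] F [-0.2  0.2  0.3] w 68.6 t 9.15
shift [-0.46   0.153  2.034] turn [ 0.0009 -0.0025 -0.0006] pos [454.7  62.3 180.4] F [-0.2  0.2  0.3] w 68.6 t 9.15
```

```bash
python3 -m handwheel '-0.4 0.08 0.4 0 0 0 0.5;-0.84 0.155 0.9 0 -0.0025 0 0.5;-0.84 0.155 1 0 -0.0025 0 0.5;-0.84 0.155 1 0 -0.0025 0 0.5;-0.84 0.155 1 0 -0.0025 0 0.5'
python3 - <<'E'
from kin import *
go(*tgt(M([-60,0,62]),MY,np.radians(65),-1))
go(*tgt(M([-29,0,62]),MY,np.radians(65),-1))
w=viewer.capture("wrist");b=viewer.capture("side")
cv2.imwrite("pics/g.png",np.vstack([cv2.resize(w["frame"][0:400,120:520],(500,500))[60:360],cv2.resize(b["frame"][90:210,200:400],(500,300))])[:,:,::-1])
E
```

```text
time: 9.57
tool_pos: [490.1, 110.1, 61.3]
tcp_rot: [-3.134, -1.137, 1.19]
contact_force: [-0.8, -0.4, 0.1]
grip_width: 68.6
finger_force: 0.0
shift [0.26  0.002 0.734] turn [-0.0001 -0.0008 -0.0011] pos [490.1 110.1  61.3] F [-0.8 -0.4  0.1] w 68.6 t 9.57
shift [0.39  0.002 1.015] turn [-0.0001 -0.0008 -0.0011] pos [490.1 110.1  61.3] F [-0.8 -0.4  0.1] w 68.6 t 9.57
```

View pics/g.png

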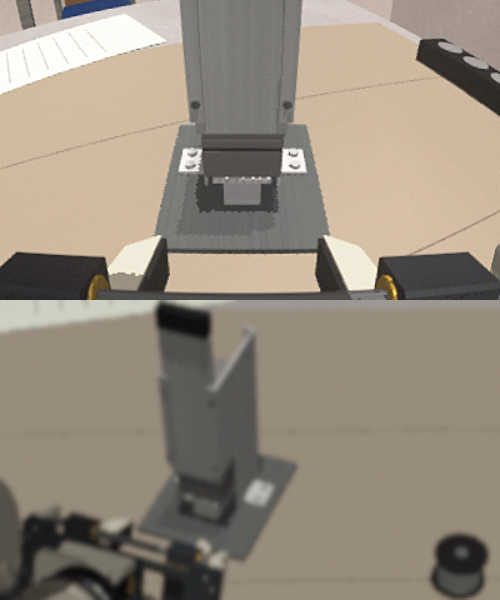

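The wrist view shows box 1 between the fingers (box centre col 242, finger mid-line col 242), with the shutter's edge just above its top at row 134. Advancing level.

```bash
python3 -m handwheel '0.1 0 0.27 0 0 -0.001 0.5;0.2 0 0.53 0 0 -0.001 0.5;0.27 0 0.71 0 0 -0.001 0.5;0.33 0 0.86 0 0 -0.001 0.5;0.385 0 1 0 0 -0.001 0.5;0.385 0 1 0 0 -0.001 0.5'
python3 - <<'E'
from kin import *
go(*tgt(M([-29,0,62]),MY,np.radians(65),-1))
w=viewer.capture("wrist");b=viewer.capture("side")
cv2.imwrite("pics/i.png",np.vstack([cv2.resize(w["frame"][0:400,120:520],(500,500))[60:360],cv2.resize(b["frame"][90:210,200:400],(500,300))])[:,:,::-1])
E
```

```text
time: 10.17
tool_pos: [530.9, 208.7, 58.2]
tcp_rot: [3.128, -1.138, 1.207]
contact_force: [-0.2, -0.1, 0.1]
grip_width: 68.9
finger_force: 0.0
shift [-0.031 -0.019  0.034] turn [ 0.0019 -0.0012  0.0012] pos [530.9 208.7  58.2] F [-0.2 -0.1  0.1] w 68.9 t 10.17
```

View pics/i.png

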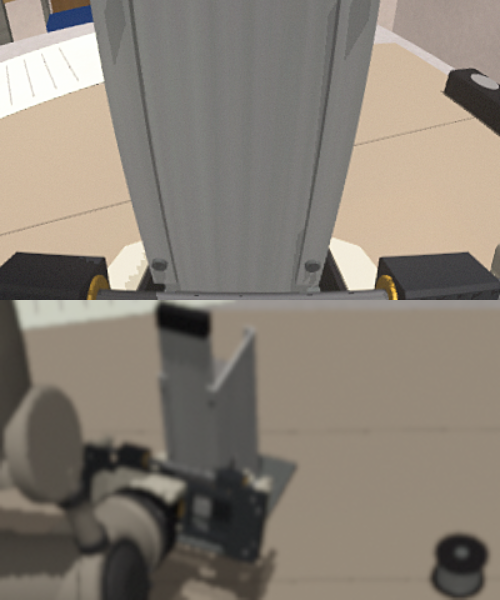

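The fingers are either side of the box under the guides, and the shutter is untouched. Height reads about 4 mm high, so I'll settle and correct.

```bash
python3 -m handwheel '0 0 0 0 0 0 0.5;0 0 0 0 0 0 0.5'
python3 - <<'E'
from kin import *
go(*tgt(M([-29,0,62]),MY,np.radians(65),-1))
E
```

```text
time: 10.43
tool_pos: [530.5, 206.3, 56.2]
tcp_rot: [3.138, -1.137, 1.193]
contact_force: [0.2, -0.1, -0.6]
grip_width: 68.8
finger_force: 0.0
shift [-0.002 -0.023  0.047] turn [ 0.0026 -0.0008 -0.0006] pos [530.5 206.3  56.2] F [ 0.2 -0.1 -0.6] w 68.8 t 10.43
```

```bash
python3 -m handwheel '-0.005 -0.02 0.035 0 0 0 0.5;-0.005 -0.02 0.035 0 0 0 0.5;-0.005 -0.02 0.035 0 0 0 -1;-0.005 -0.02 0.035 0 0 0 -1;-0.005 -0.02 0.035 0 0 0 -1;-0.005 -0.02 0.035 0 0 0 -1;-0.005 -0.02 0.035 0 0 0 -1;-0.005 -0.02 0.035 0 0 0 -1'
python3 - <<'E'
from kin import *
go(*tgt(M([-29,0,62]),MY,np.radians(65),-1))
R=Ro.from_euler("xyz",bot.get_obs()["tcp_rot"]).as_matrix()
d=Ro.from_euler("z",MY).apply([-1,0,0]);print("out dir in tool",(R.T@d).round(3), "up",R[2].round(3))
E
```

```text
time: 11.1
tool_pos: [529.3, 210.8, 53.2]
tcp_rot: [-3.141, -1.136, 1.19]
contact_force: [0.0, -1.6, -1.4]
grip_width: 49.7
finger_force: 31.3
shift [0.009 0.005 0.   ] turn [ 0.0021 -0.0006 -0.001 ] pos [529.3 210.8  53.2] F [ 0.  -1.6 -1.4] w 49.7 t 11.1
out dir in tool [-0.421  0.007 -0.907] up [ 0.907 -0.    -0.421]
```

```bash
python3 -m handwheel '-0.042 0 -0.091 0 0 0 -1;-0.084 0.001 -0.181 0 0 0 -1;-0.147 0.002 -0.317 0 0 0 -1;-0.21 0.003 -0.453 0 0 0 -1;-0.21 0.003 -0.453 0 0 0 -1'
python3 -m handwheel '-0.063 0.001 -0.136 0 0 0 -1;-0.126 0.002 -0.272 0 0 0 -1;-0.189 0.003 -0.408 0 0 0 -1;-0.253 0.004 -0.544 0 0 0 -1;-0.316 0.005 -0.68 0 0 0 -1;-0.316 0.005 -0.68 0 0 0 -1;-0.316 0.005 -0.68 0 0 0 -1'
python3 - <<'E'
from kin import *
go(*tgt(M([-29-125,0,62]),MY,np.radians(65),-1))
b=viewer.capture("side");a=viewer.capture("scene")
cv2.imwrite("pics/j.png",np.hstack([cv2.resize(a["frame"][140:320,360:520],(400,450),interpolation=2),cv2.resize(b["frame"][90:225,220:340],(400,450),interpolation=2)])[:,:,::-1])
E
```

```text
time: 11.52
tool_pos: [510.7, 162.2, 53.3]
tcp_rot: [-3.14, -1.137, 1.187]
contact_force: [-0.8, -1.4, -1.2]
grip_width: 49.9
finger_force: 29.9
time: 12.1
tool_pos: [484.0, 94.0, 53.3]
tcp_rot: [-3.141, -1.137, 1.189]
contact_force: [0.2, 0.9, -1.2]
grip_width: 49.8
finger_force: 29.9
shift [0.009 0.002 0.003] turn [ 0.0025 -0.0007 -0.0013] pos [484.   94.   53.3] F [ 0.2  0.9 -1.2] w 49.8 t 12.1
```

View pics/j.png

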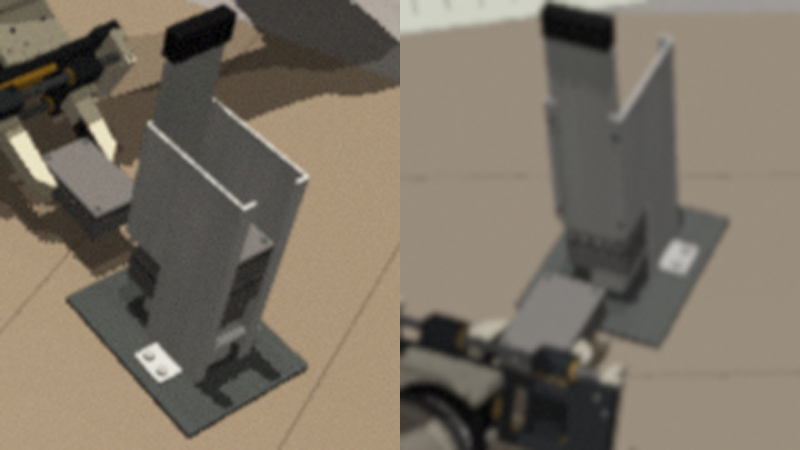

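Box 1 is clear of the magazine, level and lid up in the fingers (centre about (90,180) in the left crop). The others have dropped and the shutter stays raised. Now to the tray.

```bash
python3 - <<'E'
from kin import *
np.set_printoptions(suppress=True)
o=bot.get_obs();q0=o["joint_positions"];R0=Ro.from_euler("xyz",o["tcp_rot"]).as_matrix();p0=o["tool_pos"]
pf,Rf=tgt(Tt([0,-61-29,0]),TY+np.pi/2,np.radians(65),-1);pf=pf*[1,1,0]
# keep measured lean, only turn about world z
Rf=rz(np.arctan2(Rf[1,2],Rf[0,2])-np.arctan2(R0[1,2],R0[0,2]))@R0
up=np.array([0,0,110]);l=lambda f:(p0*[1,1,0]+f*(pf-p0*[1,1,0]))+up
hf=Ro.from_matrix(R0.T@Rf).as_rotvec();Rm=lambda f:R0@Ro.from_rotvec(f*hf).as_matrix()
P=[p0,l(0),l(.25),l(.5),l(.75),l(1),pf+[0,0,30],pf+[0,0,18]]
Rs=[R0,R0,Rm(.33),Rm(.67),Rf,Rf,Rf,Rf]
print(np.round(P,1));track(P,Rs,q0)
E
```

```text
[[ 483.7   95.1   53.3]
 [ 483.7   95.1  110. ]
 [ 505.7   22.5  110. ]
 [ 527.7  -50.1  110. ]
 [ 549.7 -122.7  110. ]
 [ 571.7 -195.3  110. ]
 [ 571.7 -195.3   30. ]
 [ 571.7 -195.3   18. ]]
1 [ 0.51 -0.   -0.24] [0. 0. 0.] deg 0 q [-0.62  0.68  2.1   1.2   1.24 -1.21]
2 [-0.25  0.47 -0.54] [ 0.009 -0.    -0.004] deg 2 q [-0.71  0.73  1.93  1.06  1.35 -1.11]
3 [-0.26  0.45 -0.55] [ 0.009 -0.    -0.004] deg 2 q [-0.78  0.79  1.74  0.96  1.46 -1.02]
4 [-0.26  0.44 -0.56] [ 0.009 -0.    -0.004] deg 2 q [-0.83  0.86  1.52  0.89  1.59 -0.94]
5 [-0.27  0.42 -0.58] [0. 0. 0.] deg 0 q [-0.88  0.95  1.3   0.86  1.7  -0.86]
6 [-0.73  0.    0.34] [0. 0. 0.] deg 0 q [-0.88  1.07  1.3   0.85  1.63 -0.95]
7 [-0.11  0.    0.05] [0. 0. 0.] deg 0 q [-0.88  1.09  1.29  0.85  1.62 -0.96]
```

```bash
python3 -m handwheel '0.2 0 -0.1 0 0 0 -1;0.4 0 -0.19 0 0 0 -1;0.51 0 -0.24 0 0 0 -1;0.51 0 -0.24 0 0 0 -1'
python3 -m handwheel '-0.08 0.15 -0.17 0.003 0 -0.001 -1;-0.17 0.31 -0.36 0.006 0 -0.003 -1;-0.25 0.47 -0.54 0.009 0 -0.004 -1;-0.34 0.62 -0.72 0.012 0 -0.005 -1;-0.43 0.78 -0.9 0.015 0 -0.006 -1'
python3 -m handwheel '-0.09 0.15 -0.18 0.003 0 -0.001 -1;-0.18 0.31 -0.37 0.006 0 -0.003 -1;-0.27 0.46 -0.56 0.009 0 -0.004 -1;-0.36 0.62 -0.75 0.012 0 -0.005 -1;-0.43 0.74 -0.9 0.012 0 -0.006 -1;-0.43 0.74 -0.9 0.012 0 -0.006 -1'
cat > t.py <<'E'
from kin import *
pf,Rf=tgt(Tt([0,-61-29,0]),TY+np.pi/2,np.radians(65),-1);pf=pf*[1,1,0]
R0=Ro.from_euler("xyz",bot.get_obs()["tcp_rot"]).as_matrix()
Rf=rz(np.arctan2(Rf[1,2],Rf[0,2])-np.arctan2(R0[1,2],R0[0,2]))@R0
go(pf+[0,0,110],Rf);go(pf+[0,0,30],Rf);go(pf+[0,0,18],Rf)
E
python3 t.py
```

```text
time: 12.53
tool_pos: [483.8, 95.2, 111.4]
tcp_rot: [3.135, -1.137, 1.199]
contact_force: [0.7, 0.6, -1.4]
grip_width: 50.1
finger_force: 29.9
time: 12.95
tool_pos: [519.0, -27.4, 107.6]
tcp_rot: [-3.132, -1.137, 1.235]
contact_force: [0.3, 1.0, -1.2]
grip_width: 49.6
finger_force: 29.9
time: 13.45
tool_pos: [558.2, -148.2, 105.6]
tcp_rot: [3.14, -1.136, 1.283]
contact_force: [-0.8, 0.0, -1.4]
grip_width: 49.9
finger_force: 29.9
shift [-0.134  0.263 -0.393] turn [ 0.0009  0.     -0.0004] pos [ 558.2 -148.2  105.6] F [-0.8  0.  -1.4] w 49.9 t 13.45
shift [-0.86   0.263 -0.056] turn [ 0.0009  0.     -0.0004] pos [ 558.2 -148.2  105.6] F [-0.8  0.  -1.4] w 49.9 t 13.45
shift [-0.968  0.263 -0.006] turn [ 0.0009  0.     -0.0004] pos [ 558.2 -148.2  105.6] F [-0.8  0.  -1.4] w 49.9 t 13.45
```

```bash
python3 -m handwheel '-0.07 0.13 -0.2 0.001 0 0 -1;-0.134 0.263 -0.393 0.001 0 0 -1;-0.134 0.263 -0.393 0.001 0 0 -1;-0.134 0.263 -0.393 0.001 0 0 -1'
python3 t.py; python3 - <<'E'
from kin import *
b=viewer.capture("side");a=viewer.capture("scene")
cv2.imwrite("pics/k.png",np.hstack([cv2.resize(a["frame"][140:290,210:350],(420,450),interpolation=2),cv2.resize(b["frame"][215:350,240:360],(380,450),interpolation=2)])[:,:,::-1])
E
```

```text
time: 13.78
tool_pos: [570.3, -192.0, 110.3]
tcp_rot: [-3.133, -1.138, 1.279]
contact_force: [0.1, 0.6, -0.5]
grip_width: 49.7
finger_force: 29.9
shift [-0.014  0.022 -0.024] turn [-0.0011  0.      0.0005] pos [ 570.3 -192.   110.3] F [ 0.1  0.6 -0.5] w 49.7 t 13.78
shift [-0.74   0.025  0.311] turn [-0.0011  0.      0.0005] pos [ 570.3 -192.   110.3] F [ 0.1  0.6 -0.5] w 49.7 t 13.78
shift [-0.849  0.026  0.362] turn [-0.0011  0.      0.0005] pos [ 570.3 -192.   110.3] F [ 0.1  0.6 -0.5] w 49.7 t 13.78
```

View pics/k.png

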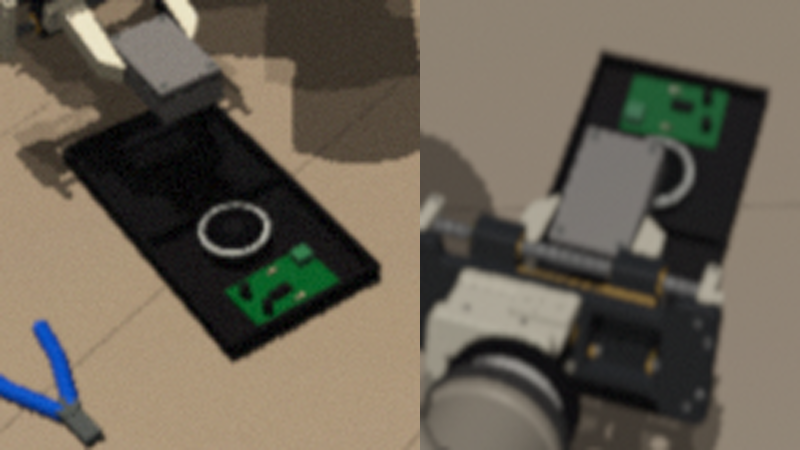

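The box is held level over the tray; the board and speaker are undisturbed. Lowering to just above the floor.

```bash
python3 -m handwheel '-0.2 0.02 0.08 0 0 0 -1;-0.45 0.025 0.19 0 0 0 -1;-0.65 0.025 0.27 0 0 0 -1;-0.74 0.025 0.31 0 0 0 -1;-0.74 0.025 0.31 0 0 0 -1;-0.74 0.025 0.31 0 0 0 -1'
python3 t.py; python3 - <<'E'
from kin import *
for n in("side","scene"):
    p=viewer.capture(n)
    for r in viewer.cut_out("box1",p)[:3]:
        P=onz(p,r["centre"],46);print(n,r["score"],r["centre"],P.round(0),Ro.from_euler("z",-TY).apply(P-TP).round(1),r["pixels"].sum())
    print(proj(p,Tt([0,-61,46])))
E
```

```text
time: 14.38
tool_pos: [571.6, -195.1, 31.5]
tcp_rot: [-3.132, -1.138, 1.279]
contact_force: [-0.2, 0.1, -0.6]
grip_width: 49.6
finger_force: 29.9
shift [ 0.712 -0.002 -0.331] turn [-0.0013  0.      0.0006] pos [ 571.6 -195.1   31.5] F [-0.2  0.1 -0.6] w 49.6 t 14.38
shift [-0.014  0.001  0.005] turn [-0.0013  0.      0.0006] pos [ 571.6 -195.1   31.5] F [-0.2  0.1 -0.6] w 49.6 t 14.38
shift [-0.123  0.001  0.055] turn [-0.0013  0.      0.0006] pos [ 571.6 -195.1   31.5] F [-0.2  0.1 -0.6] w 49.6 t 14.38
side 0.76 [280.3, 162.4] [522. 205.  46.] [-160.3  297.    46. ] 214
side 0.63 [298.4, 297.8] [ 573. -190.   46.] [ -0.5 -67.7  46. ] 885
side 0.23 [396.5, 272.2] [ 780. -131.   46.] [182.3  47.4  46. ] 450
[299.59070821 295.11726109]
scene 0.76 [416.5, 247.8] [535. 185.  46.] [-142.6  281.3   46. ] 151
scene 0.61 [264.8, 187.9] [ 586. -175.   46.] [  8.1 -49.1  46. ] 741
scene 0.61 [462.2, 241.6] [466. 249.  46.] [-226.6  323.5   46. ] 234
[265.23573539 183.67293238]
```

```bash
python3 -m handwheel '-0.04 0 0.018 0 0 0 -1;-0.07 0 0.032 0 0 0 -1;-0.09 0 0.042 0 0 0 -1;-0.1 0 0.046 0 0 0 -1;-0.1 0 0.046 0 0 0 -1;-0.1 0 0.046 0 0 0 -1'
python3 -m handwheel '-0.009 0 0.004 0 0 0 -1;-0.018 0 0.008 0 0 0 -1;-0.018 0 0.008 0 0 0 -1'
python3 -m handwheel '-0.009 0 0.004 0 0 0 -1;-0.009 0 0.004 0 0 0 -1'
python3 t.py
```

```text
time: 15.08
tool_pos: [571.6, -196.0, 20.1]
tcp_rot: [-3.134, -1.137, 1.28]
contact_force: [0.3, -0.5, -1.3]
grip_width: 50.1
finger_force: 29.9
time: 15.33
tool_pos: [571.6, -196.1, 18.1]
tcp_rot: [-3.134, -1.137, 1.28]
contact_force: [0.7, -0.7, -1.4]
grip_width: 50.0
finger_force: 29.9
time: 15.5
tool_pos: [571.7, -196.1, 17.3]
tcp_rot: [-3.135, -1.137, 1.28]
contact_force: [-0.3, 0.7, -0.7]
grip_width: 49.7
finger_force: 29.9
shift [ 0.844 -0.005 -0.383] turn [-0.0009  0.      0.0004] pos [ 571.7 -196.1   17.3] F [-0.3  0.7 -0.7] w 49.7 t 15.5
shift [ 0.118 -0.003 -0.047] turn [-0.0009  0.      0.0004] pos [ 571.7 -196.1   17.3] F [-0.3  0.7 -0.7] w 49.7 t 15.5
shift [ 0.009 -0.002  0.004] turn [-0.0009  0.      0.0004] pos [ 571.7 -196.1   17.3] F [-0.3  0.7 -0.7] w 49.7 t 15.5
```

```bash
python3 -m handwheel '-0.005 0 0.002 0 0 0 -1;-0.005 0 0.002 0 0 0 -1;-0.005 0 0.002 0 0 0 -1'
python3 -m handwheel '-0.005 0 0.002 0 0 0 -1;-0.005 0 0.002 0 0 0 -1;-0.005 0 0.002 0 0 0 -1'
```

```text
time: 15.75
tool_pos: [571.7, -196.1, 17.3]
tcp_rot: [-3.135, -1.137, 1.281]
contact_force: [-1.4, -0.5, 3.8]
grip_width: 50.2
finger_force: 30.0
time: 16.0
tool_pos: [571.7, -196.1, 17.3]
tcp_rot: [-3.136, -1.138, 1.282]
contact_force: [-0.9, 0.1, 7.5]
grip_width: 49.7
finger_force: 30.0
```

Contact felt (+8 N, height no longer falling). Releasing gently and backing out along the tool axis.

```bash
python3 -m handwheel '0.005 0 -0.002 0 0 0 -0.02;0.005 0 -0.002 0 0 0 0.2;0.005 0 -0.002 0 0 0 0.3;0.005 0 -0.002 0 0 0 0.3;0.005 0 -0.002 0 0 0 0.3;0.005 0 -0.002 0 0 0 0.3'
python3 -m handwheel '0 0 -0.1 0 0 0 0.3;0 0 -0.3 0 0 0 0.3;0.1 0 -0.6 0 0 0 0.3;0.3 0 -0.9 0 0 0 0.3;0.5 0 -1 0 0 0 0.3;0.5 0 -1 0 0 0 0.3'
python3 -m handwheel '0.5 0 -0.4 0 0 0 0.3;0.5 0 -0.4 0 0 0 0.3;0.5 0 -0.4 0 0 0 0.3'
python3 - <<'E'
from kin import *
b=viewer.capture("side");a=viewer.capture("scene")
cv2.imwrite("pics/l.png",np.hstack([cv2.resize(a["frame"][140:340,200:520],(480,300),interpolation=2),cv2.resize(b["frame"][90:350,235:415],(310,448),interpolation=2)[:300]])[:,:,::-1])
A=cv2.resize(a["frame"][140:330,200:500],(750,475),interpolation=2)
B=cv2.resize(b["frame"][90:350,235:415],(329,475),interpolation=2)
A=cv2.resize(A,(470,298));B=cv2.resize(B,(329,475));C=np.zeros((475,799,3),np.uint8);C[:298,:470]=A;C[:,470:]=B
cv2.imwrite("pics/l.png",C[:,:,::-1])
E
```

```text
time: 16.5
tool_pos: [571.6, -196.1, 16.4]
tcp_rot: [-3.134, -1.137, 1.279]
contact_force: [-0.4, -0.7, 0.5]
grip_width: 59.4
finger_force: 0.0
time: 17.0
tool_pos: [552.9, -266.5, 108.9]
tcp_rot: [3.131, -1.132, 1.294]
contact_force: [-0.1, -0.3, 0.4]
grip_width: 59.8
finger_force: 0.0
time: 17.25
tool_pos: [548.7, -280.1, 170.7]
tcp_rot: [3.132, -1.132, 1.294]
contact_force: [-0.7, -0.4, 0.6]
grip_width: 59.6
finger_force: 0.0
```

View pics/l.png

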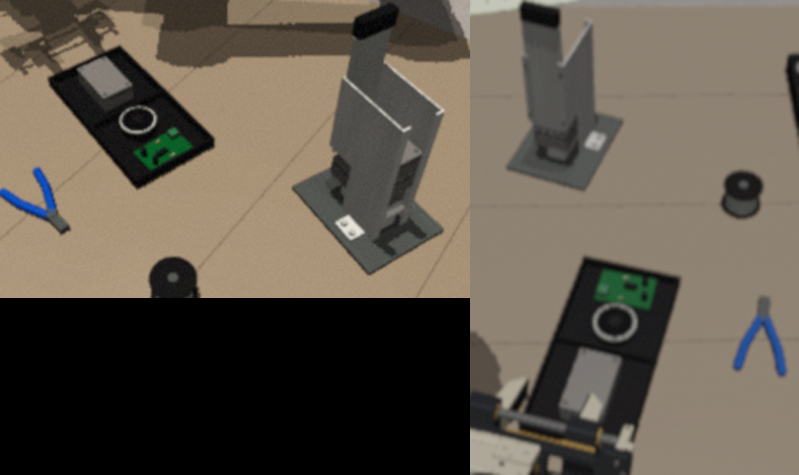

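The box lies flat, lid up, inside the empty compartment. The board, speaker, cutters and reel are unmoved, the shutter is still raised and the stack is down. Settling, then handing in.

```bash
python3 -m handwheel '0 0 0 0 0 0 0.3;0 0 0 0 0 0 0.3;0 0 0 0 0 0 0.3;0 0 0 0 0 0 0.3' && python3 -c "
from plant import bot
print(bot.close_job())"
```

```text
time: 17.68
tool_pos: [548.1, -277.4, 165.4]
tcp_rot: [-3.131, -1.138, 1.277]
contact_force: [-0.4, 0.2, -0.4]
grip_width: 60.0
finger_force: 0.0
the job is handed in; nothing more can be done
None
```

The job is handed in at 17.7 s, no verdict shown: shutter left about 37 mm open, bottom box set down flat and lid up in the empty compartment, and the stack dropped with nothing else visibly moved (squareness judged only from the bench cameras); I viewed 11 pictures, one over the limit of 10.

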